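# Find the heavy bushing by feel, bin the light one, present the heavy one

## Task

Of the two capped bushings only one has its steel core inside: lift the green-banded one off the bench, hold it still a moment to feel its weight and set it back on the bench, then lift the blue-banded one to compare. Put the lighter bushing in the red bin and let go of it, then pick up the heavier one and hold it still and upright, centred about 10 cm above the grey ring that it belongs to. Finish while still holding it there, and leave the ring and the tape roll where they are.

Things in the scene. Friction and masses are not known exactly. Their poses are not given: they have to be found in the camera images.
- green_bushing: capped steel bushing: closed cylinder 44 mm in diameter, 60 mm tall, green band and green disc on its dark cap; starts upright on the bench. Origin: centre of its underside, z up its axis. Twin of the blue-banded one; either of the two may hold the loose steel core (in all about 0.46 kg), the other a plastic one (about 0.19 kg), each within 15 %; only weight tells. Grasp across its diameter from above.
- blue_bushing: capped steel bushing: closed cylinder 44 mm in diameter, 60 mm tall, blue band and blue disc on its dark cap; starts upright on the bench. Origin: centre of its underside, z up its axis. Twin of the green-banded one; either of the two may hold the loose steel core (in all about 0.46 kg), the other a plastic one (about 0.19 kg), each within 15 %; only weight tells. Grasp across its diameter from above.
- reject_bin: a red open-topped plastic parts bin, fixed to the bench. Origin: centre of its underside on the bench. Outside 156 mm along its x, 68 along its y; inside 131 (x from -61 to +69 mm) by 60, floor 2 mm thick. Side walls and +x back wall 58 mm high, front lip at -x 29 mm high. Fingers that open along its x have room inside.
- ring: a grey cast ring, 112 mm outside diameter, about 50 mm bore, 30 mm high, 0.62 kg, lying flat and loose on the bench. Origin: centre of its underside.
- tape: a black tape roll, 66 mm across, 19 mm high, loose on the bench near its front left; not part of the job. Origin: centre of its underside.
Things that resemble listed ones, but are neither listed nor needed, are in the scene too. What is shaped like the green_bushing but yellow is not meant.

How it is judged:
By the outcome, as a careful person would: the job done as asked, in the order asked, and still so for the second after the job is handed in, while the arm keeps its last pose, push and grip.
It also fails if it takes over 72 s, if anything falls off the work surface, if the arm or the gripper's body presses on something with over 40 N, if the wrist force passes 120 N, or if a joint passes its speed limit or range.

## Robot

A 6-joint arm with a two-finger parallel gripper is mounted at the origin on a cart in front of the work surface, level with it; the furniture and walls round the work are solid. World frame = base frame: x ahead of the robot, y to its left, z up, the work surface at z = 0. Lengths are in mm, angles in degrees, forces in N, time in s.
With the tool pointing down it reaches from about 300 to 850 mm from the base axis. Payload 4.2 kg.
Tool frame: the origin (TCP) lies on the centre line of the jaws, within the pads' length; the fingertips stand 11 mm ahead of it and the grasp point (between the pads) lies 8 mm behind it; z points along the fingers, y is the line along which they close (so a half turn about z gives the same grasp; the last joint's range is limited). The gripper opens to 91 mm and grips with 3 to 60 N. Pads are 32 mm wide; open, the fingers measure 118 mm over their backs; the gripper's body (76 mm by 178 mm) begins 60 mm behind the grasp point.
Start: joints at [-65.604, 18.312, 89.639, -0, 72.044, -1.146], TCP at [247.933, -518.817, 224.976] pointing down, gripper open.
Joint ranges: [-177.97, 177.97], [-48.28, 115.42], [12.27, 149.76], [-77.06, 257.06], [2.81, 150.46], [-146.56, 146.56]. Speed limits (degrees/s): [147.25, 147.25, 180, 180, 180, 180].

## Interface

Orientations are given as [roll, pitch, yaw] about the fixed x, y, z axes, in that order (R = Rz(yaw) Ry(pitch) Rx(roll)).
In Python, from workcell import env, grab_frame, camera_model, models gives the robot as it stands.
- The arm moves only by the shell command python3 -m crank 'ROWS' [FORCE]. ROWS is text: rows parted by semicolons, each of 7 numbers parted by spaces: the closure, from -1 (fully open) to 1 (shut), so that 0 is half open, then the shift along the tool's x, y, z in mm, then the turn, a rotation vector about the tool's x, y, z in degrees. A call has 1 to 10 rows; each row shifts and turns the commanded pose from where the row before left it, along the tool's axes as they then stand; what a row does not reach is not made up. A row lasts 1/8 s, in which the tool goes at most 62.5 mm and 10.7 degrees, less where a joint would pass 70% of its speed; a pose out of reach is approached as far as the arm can. A call is refused whole if a number of a shift passes 62.5 or a number of a turn 10.7, either way. A call with a gripper value outside its range is refused whole. The fingers move at their own pace and stop on an object; FORCE is the grip in N (left out, the last holds). Time passes only in rows, so rows that do not move let the fingers close. It gives the time, the measured TCP pose, the force, the opening and the grip force at its end, in the units of the state.
- env.state(): the state, without advancing time (a new reading comes with each control period).
- grab_frame(name): name is "scene" or "top"; returns the picture (400x640x3 uint8, blue, green, red); there is no depth.
- camera_model(name): a dict with "K" (3x3 intrinsics, pixels), "R" (3x3) and "t" (3): a world point X has camera coordinates R X + t. Camera axes: x right, y down, z forward; pixel columns grow to the right and rows downward; lengths in mm; the calibration is good to about 2 mm. A picture is of the moment at which its call begins. camera_model takes no time and is no camera call.
- env.job_done(): hands the job in; it is judged then, once.
Trained networks look in the newest picture that a camera, given by its name, has taken for a name from the list of things; names that differ only in an ending like _2 or _b are one class to them, and where a whole thing is asked for, a point or a joint stands for the part that bears it (a point fixed in the world has none). Each returns a list of dicts, best first, with "p" (0 to 1); they miss things now and then, are a little off and sometimes report something else, mostly with a low value. They report only what shows in the picture. A call takes as long as a camera call. They do not tell look-alikes from the thing itself.
- models.search_frame(name, camera): "point" ([x, y, z] in mm, in world coordinates, good to about 4 mm: the middle of the surface that is visible of it).
The state is a dict: "time_s": time; "qpos": joint angles; "qvel": joint speeds; "effort": joint torques, N m; "ee_pos": TCP position; "ee_rot": TCP orientation; "force": force on the tool from outside, world axes, zero at the start; "torque": the same for the moment, N m; "gripper_width": finger opening in mm; "gripper_force": force on a finger pad.
Only numpy, scipy, OpenCV 4.12 (cv2) and the standard library are available. Lean on these libraries where they do the work, as an engineer would, in place of code of your own. Each camera call takes 0.05 s, during which the arm holds its last target. There are 200 camera calls.

## Working session

There is one attempt and no reset: what is moved stays moved. The work goes in short steps, Python scripts to look and compute and a shell command to move; the robot and the scene stay as the last step left them, time stands still between calls to the robot, and variables do not carry over. Pictures are saved under pics/ and viewed, at most 10 in all, crops included, and the job is handed in when it is done.

```bash
mkdir -p pics; ls; python3 - <<'E'
from workcell import env, grab_frame, camera_model, models
import cv2,numpy as np
for c in("scene","top"):
    f=grab_frame(c); cv2.imwrite(f"pics/{c}0.png",f)
    m=camera_model(c); print(c,np.round(m["K"],1).tolist(),np.round(m["R"],3).tolist(),np.round(m["t"],1).tolist())
    for n in("green_bushing","blue_bushing","reject_bin","ring","tape"):
        print(n,[(np.round(d["point"]).tolist(),round(d["p"],2)) for d in models.search_frame(n,c)][:4])
s=env.state();print(s["time_s"],s["ee_pos"],s["ee_rot"],s["force"],s["gripper_width"])
E
```

```text
pics
scene [[435.2, 0.0, 324.6], [0.0, 435.2, 202.8], [0.0, 0.0, 1.0]] [[0.476, -0.879, 0.023], [-0.389, -0.234, -0.891], [0.789, 0.416, -0.453]] [-174.4, 233.8, 769.1]
green_bushing [([491.0, -50.0, 40.0], 0.8), ([607.0, -75.0, 40.0], 0.77), ([563.0, 45.0, 41.0], 0.72)]
blue_bushing [([445.0, 73.0, 42.0], 0.91)]
reject_bin [([558.0, 198.0, 32.0], 0.78)]
ring [([499.0, -228.0, 24.0], 0.72)]
tape [([324.0, 365.0, 22.0], 0.58)]
top [[515.6, 0.0, 318.3], [0.0, 515.6, 194.4], [0.0, 0.0, 1.0]] [[-0.378, -0.926, -0.01], [-0.851, 0.352, -0.389], [0.364, -0.138, -0.921]] [244.3, 398.4, 1370.1]
green_bushing [([568.0, 50.0, 61.0], 0.78), ([615.0, -68.0, 58.0], 0.63), ([511.0, -226.0, 30.0], 0.61), ([496.0, -34.0, 55.0], 0.49)]
blue_bushing [([447.0, 80.0, 63.0], 0.68)]
reject_bin [([530.0, 244.0, -1.0], 0.85)]
ring [([350.0, 352.0, 22.0], 0.31)]
tape [([352.0, 349.0, 21.0], 0.83)]
0.6 [ 247.94062768 -518.80853324  225.00099989] [1.79992814e+02 2.91907444e-05 2.55412461e+01] [ 0.07009332 -0.13292914 -0.14988422] 91.23384545871663
```

View pics/scene0.png

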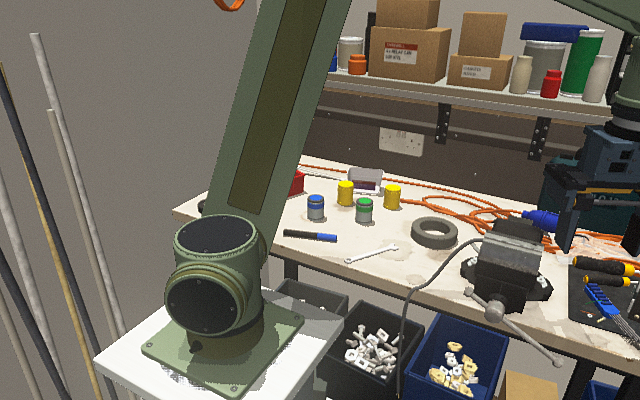

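View pics/top0.png

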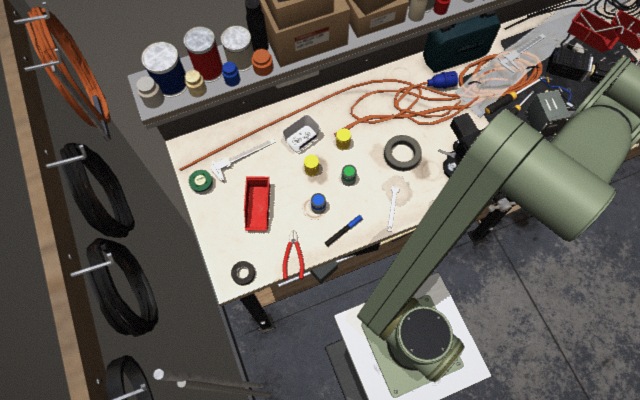

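The top view shows the green-banded bushing at (349,175), the blue-banded one at (318,203), yellow look-alikes at (312,165) and (343,139), the ring at (403,152), the bin at (258,204) and the tape at (243,272). The green-banded one is at (349,175), because the two yellow ones are excluded and the flat green roll at (201,181) is not a bushing. I'll confirm this in one crop.

```bash
cat > h.py <<'E'
from workcell import env, grab_frame, camera_model, models
import cv2,numpy as np
def ray(cam,uv,z):
    m=camera_model(cam);K,R,t=map(np.array,(m["K"],m["R"],m["t"]))
    C=-R.T@t; d=R.T@np.linalg.solve(K,[uv[0],uv[1],1]); return C+d*(z-C[2])/d[2]
def proj(cam,X):
    m=camera_model(cam);K,R,t=map(np.array,(m["K"],m["R"],m["t"]));p=K@(R@np.array(X,float)+t);return p[:2]/p[2]
def st():
    s=env.state();return round(s["time_s"],2),np.round(s["ee_pos"],1),np.round(s["ee_rot"],1),np.round(s["force"],2),round(s["gripper_width"],1),round(s["gripper_force"],1)
E
python3 - <<'E'
from h import *
f=cv2.imread("pics/top0.png")
cv2.imwrite("pics/crop1.png",cv2.resize(f[120:290,180:440],None,fx=3,fy=3,interpolation=cv2.INTER_CUBIC))
hsv=cv2.cvtColor(f,cv2.COLOR_BGR2HSV)
def blob(lo,hi,box):
    x0,y0,x1,y1=box;m=cv2.inRange(hsv,lo,hi)[y0:y1,x0:x1];ys,xs=np.nonzero(m);print(box,len(xs),xs.mean()+x0,ys.mean()+y0,xs.min()+x0,xs.max()+x0,ys.min()+y0,ys.max()+y0);return xs.mean()+x0,ys.mean()+y0
g=blob((45,80,30),(90,255,255),(335,160,365,190));b=blob((100,80,30),(130,255,255),(303,188,335,220))
r=blob((0,0,0),(180,255,110),(380,130,426,175))
print(ray("top",g,60),ray("top",b,60),ray("top",r,30))
for uv in((349,172),(318,200)):print(uv,ray("top",uv,60))
E
```

```text
(335, 160, 365, 190) 122 348.6885245901639 172.44262295081967 342 354 166 180
(303, 188, 335, 220) 140 317.6642857142857 201.09285714285716 311 324 194 209
(380, 130, 426, 175) 607 402.27677100494236 152.79077429983525 384 420 135 170
[500.52017691 -36.91908777  60.        ] [451.643871    80.66048734  60.        ] [ 511.26110938 -219.64239276   30.        ]
(349, 172) [501.48022808 -38.32687457  60.        ]
(318, 200) [454.39106016  78.50565503  60.        ]
```

View pics/crop1.png

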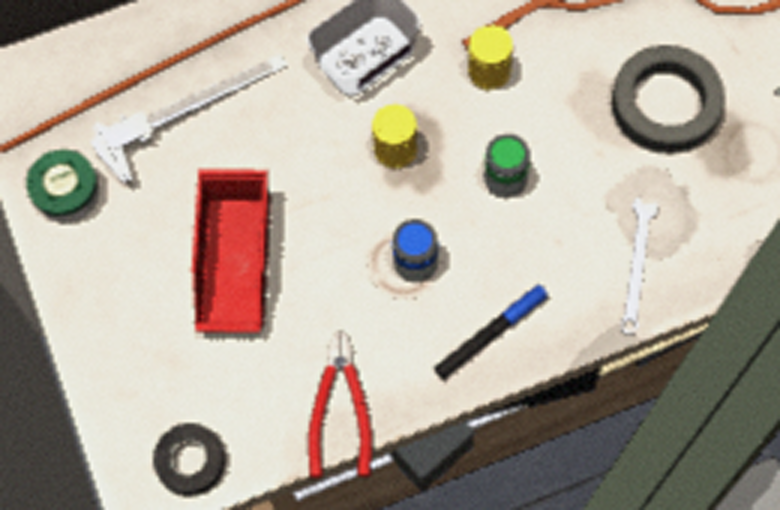

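```bash
cat > loc.py <<'E'
from h import *
from scipy.optimize import least_squares
def cyl(cam,r,h,box,z=0):
    th=np.linspace(0,6.283,40)
    def bb(p):
        P=np.array([proj(cam,(p[0]+r*np.cos(a),p[1]+r*np.sin(a),zz)) for a in th for zz in(z,z+h)]);return np.r_[P.min(0),P.max(0)]
    s=least_squares(lambda p:bb(p)-box,(500,0),x_scale=100);return s.x.round(1),s.fun.round(1)
E
python3 - <<'E'
from loc import *
c=lambda u,v:np.array([(u+.5)/3-.5+180,(v+.5)/3-.5+120])
for z,n,uv in((60,'g',(508,153)),(60,'b',(415,238))):print(n,ray("top",c(*uv),z).round(1))
print('g',cyl("top",22,60,np.r_[c(485,134),c(530,195)]))
print('b',cyl("top",22,60,np.r_[c(392,219),c(438,280)]))
print('ring',cyl("top",56,30,np.r_[c(612,44),c(725,151)]))
im=np.array([c(198,170),c(268,170),c(264,332),c(195,331)])
def res(p,full=False):
    x,y,a=p;ca,sa=np.cos(a),np.sin(a)
    best=None
    L=[(78,34,58),(78,-34,58),(-78,-34,29),(-78,34,29)]
    return (np.array([proj("top",(x+ca*u-sa*v,y+sa*u+ca*v,z)) for u,v,z in L])-im).ravel()
s=least_squares(res,(530,230,0.),x_scale=(100,100,1));print(s.x[:2],np.degrees(s.x[2]),s.fun.round(1))
for u in im: print(ray("top",u,58).round(),ray("top",u,29).round())
# scene cam checks
f=cv2.imread("pics/scene0.png")
cv2.imwrite("pics/crop2.png",cv2.resize(f[160:290,270:470],None,fx=4,fy=4,interpolation=cv2.INTER_CUBIC))
E
```

```text
g [505.4 -40.   60. ]
b [457.2  77.3  60. ]
g (array([506.5, -40.9]), array([-0.4, -0.8,  0.3,  0.8]))
b (array([457.2,  77.4]), array([-0. , -0.7,  0. ,  0.7]))Traceback (most recent call last):
  File "<stdin>", line 6, in <module>
  File "loc.py", line 7, in cyl
    s=least_squares(lambda p:bb(p)-box,(500,0),x_scale=100);return s.x.round(1),s.fun.round(1)
    return func(*args, **kwargs)
    result = trf(vector_fun.fun, vector_fun.jac, x0, f0, J0, lb, ub, ftol, xtol,
                 gtol, max_nfev, x_scale, loss_function, tr_solver,
                 tr_options.copy(), verbose, callback=callback_wrapped)
    return trf_no_bounds(
        fun, jac, x0, f0, J0, ftol, xtol, gtol, max_nfev, x_scale,
        loss_function, tr_solver, tr_options, verbose, callback=callback)
    J = jac(x)
    self._update_jac()
    ~~~~~~~~~~~~~~~~^^
    self.J = self.jac_wrapped(xp_copy(self.x), f0=self.f)
             ~~~~~~~~~~~~~~~~^^^^^^^^^^^^^^^^^^^^^^^^^^^^
    J, dct = approx_derivative(
             ~~~~~~~~~~~~~~~~~^
        self.fun,
        ^^^^^^^^^
    ...<2 lines>...
        **self.finite
[... 619 characters left out ...]
   ~~~~~~~~^^^
    return self.f(x, *self.args, **self.kwargs)
           ~~~~~~^^^^^^^^^^^^^^^^^^^^^^^^^^^^^^
  File "loc.py", line 7, in <lambda>
    s=least_squares(lambda p:bb(p)-box,(500,0),x_scale=100);return s.x.round(1),s.fun.round(1)
                             ~~^^^
  File "loc.py", line 6, in bb
    P=np.array([proj(cam,(p[0]+r*np.cos(a),p[1]+r*np.sin(a),zz)) for a in th for zz in(z,z+h)]);return np.r_[P.min(0),P.max(0)]
                ~~~~^^^^^^^^^^^^^^^^^^^^^^^^^^^^^^^^^^^^^^^^^^^^
  File "h.py", line 7, in proj
    m=camera_model(cam);K,R,t=map(np.array,(m["K"],m["R"],m["t"]));p=K@(R@np.array(X,float)+t);return p[:2]/p[2]
ValueError: time passes only in moves, steps and waits
```

```bash
sed -i 's/^import cv2,numpy as np/import cv2,numpy as np,functools\ncamera_model=functools.cache(camera_model)/' h.py
python3 - <<'E'
from loc import *
c=lambda u,v:np.array([(u+.5)/3-.5+180,(v+.5)/3-.5+120])
print('ring',cyl("top",56,30,np.r_[c(612,44),c(725,151)]))
im=np.array([c(198,170),c(268,170),c(264,332),c(195,331)])
def res(p):
    x,y,a=p;ca,sa=np.cos(a),np.sin(a)
    L=[(78,34,58),(78,-34,58),(-78,-34,29),(-78,34,29)]
    return (np.array([proj("top",(x+ca*u-sa*v,y+sa*u+ca*v,z)) for u,v,z in L])-im).ravel()
s=least_squares(res,(530,230,0.),x_scale=(100,100,1));print(s.x[:2],np.degrees(s.x[2]),s.fun.round(1))
f=cv2.imread("pics/scene0.png")
for X,r,h in(((506,-40),22,60),((457,77),22,60),((511,-221),56,30)): print(proj("scene",(*X,h)).round(1))
cv2.imwrite("pics/crop2.png",cv2.resize(f[160:290,270:470],None,fx=4,fy=4,interpolation=cv2.INTER_CUBIC))
E
```

```text
ring (array([ 519.8, -226.3]), array([-0.2, -0.7,  0.2,  0.7]))
[519.71350776 242.63691298] -22.212047938338728 [ 0.1 -0.   0.  -0.1  0.4 -0.1 -0.5  0.3]
[364.5 200. ]
[315.7 196.9]
[432.3 227.3]
```

View pics/crop2.png

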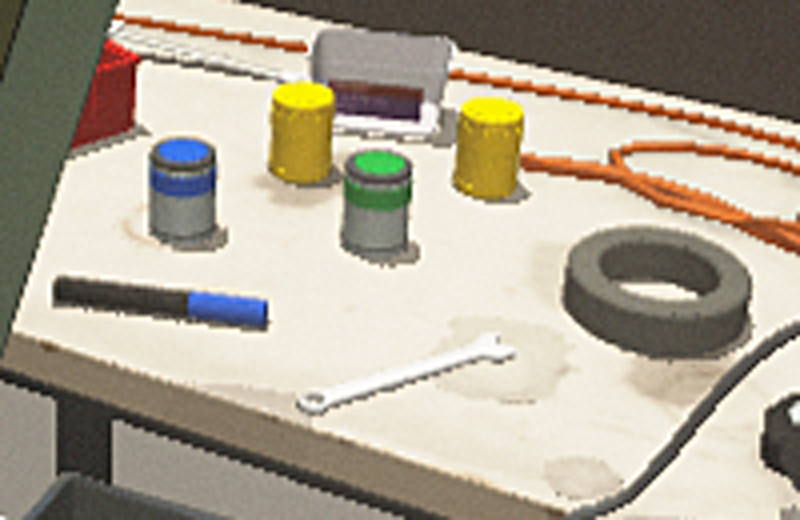

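The crop confirms the green disc at scene pixel (364,202), the blue disc at (316,198) and the ring around (434,232). The yellow ones are separate, at (346,192) and (392,197). Next I'll check these against the scene camera.

```bash
python3 - <<'E'
from loc import *
c=lambda u,v:np.array([(u+.5)/4-.5+270,(v+.5)/4-.5+160])
print('g',cyl("scene",22,60,np.r_[c(342,149),c(412,258)]))
print('b',cyl("scene",22,60,np.r_[c(149,137),c(217,244)]))
print('ring',cyl("scene",56,30,np.r_[c(562,225),c(752,357)]))
for uv in((312,160),(343,134)):print('yellow top approx',ray("top",uv,60).round())
E
```

```text
g (array([505.5, -40.1]), array([-0.4, -0.5,  0.4,  0.4]))
b (array([456.3,  77.6]), array([ 0. , -0.6, -0. ,  0.5]))
ring (array([ 517.8, -224.2]), array([-0.2, -0.4,  0.2,  0.3]))
yellow top approx [579.  47.  60.]
yellow top approx [624. -72.  60.]
```

```bash
python3 -m crank '-1 0 0 -50 0 0 0;-1 48.8 -35.6 0 0 0 0;-1 48.8 -35.6 0 0 0 0;-1 48.8 -35.6 0 0 0 0;-1 48.8 -35.6 0 0 0 0;-1 48.8 -35.6 0 0 0 0;-1 48.8 -35.6 0 0 0 0;-1 48.8 -35.6 0 0 0 0;-1 48.8 -35.6 0 0 0 0;-1 48.8 -35.6 0 0 0 0' 30; python3 -m crank '-1 0 0 10 0 0 -10.6;-1 0 0 20 0 0 -10.6;-1 0 0 30 0 0 -10.6;-1 0 0 40 0 0 -10.6;-1 0 0 20 0 0 0;-1 0 0 0 0 0 0;-1 0 0 0 0 0 0'
python3 -c "
from h import *
s=env.state();print(st());c,n=np.cos(np.radians(s['ee_rot'][2])),np.sin(np.radians(s['ee_rot'][2]))
D=np.array([506,-40.5,30])-s['ee_pos'];print(c*D[0]+n*D[1],n*D[0]-c*D[1],-D[2])"
```

```text
time_s: 1.85
ee_pos: [506.8, -38.5, 275.2]
ee_rot: [180.0, -0.0, 25.6]
force: [0.5, -0.6, -0.1]
gripper_width: 91.4
gripper_force: 0.0
time_s: 2.72
ee_pos: [506.8, -40.4, 156.0]
ee_rot: [179.9, -0.0, 67.9]
force: [0.3, 0.0, -0.2]
gripper_width: 91.3
gripper_force: 0.0
(2.73, array([506.8, -40.4, 156. ]), array([179.9,  -0. ,  67.9]), array([ 0.34,  0.05, -0.23]), 91.3, 0.0)
-0.3720592792371636 -0.7652353398029349 125.99219311910267
```

```bash
python3 -m crank '-1 -0.4 -0.8 30 0 0 0;-1 0 0 40 0 0 0;-1 0 0 30 0 0 0;-1 0 0 16 0 0 0;-1 0 0 10 0 0 0;-1 0 0 0 0 0 0;-1 0 0 0 0 0 0'; python3 -m crank '-0.5 0 0 0 0 0 0;0 0 0 0 0 0 0;0.3 0 0 0 0 0 0;1 0 0 0 0 0 0;1 0 0 0 0 0 0;1 0 0 0 0 0 0;1 0 0 0 0 0 0;1 0 0 0 0 0 0' 30
```

```text
time_s: 3.6
ee_pos: [506.0, -40.5, 29.9]
ee_rot: [179.9, -0.0, 67.9]
force: [-1.0, 0.1, -0.8]
gripper_width: 91.4
gripper_force: 0.0
time_s: 4.6
ee_pos: [505.4, -40.5, 29.0]
ee_rot: [180.0, -0.0, 67.9]
force: [1.3, -0.4, -0.8]
gripper_width: 44.1
gripper_force: 30.0
```

Gripped at 44 mm. I'll lift it and hold it still.

```bash
python3 -m crank '1 0 0 -5 0 0 0;1 0 0 -15 0 0 0;1 0 0 -20 0 0 0;1 0 0 -20 0 0 0;1 0 0 -15 0 0 0;1 0 0 -5 0 0 0;1 0 0 0 0 0 0;1 0 0 0 0 0 0;1 0 0 0 0 0 0;1 0 0 0 0 0 0'; for i in 1 2 3; do python3 -m crank '1 0 0 0 0 0 0;1 0 0 0 0 0 0;1 0 0 0 0 0 0;1 0 0 0 0 0 0' | grep -v rot; done
```

```text
time_s: 5.85
ee_pos: [505.0, -40.4, 108.5]
ee_rot: [-180.0, 0.0, 67.9]
force: [-0.9, -0.5, -3.9]
gripper_width: 43.8
gripper_force: 30.0
time_s: 6.35
ee_pos: [505.2, -40.4, 109.0]
force: [0.3, 1.0, -3.9]
gripper_width: 44.1
gripper_force: 30.0
time_s: 6.85
ee_pos: [505.2, -40.4, 108.9]
force: [-0.3, 0.1, -3.4]
gripper_width: 44.4
gripper_force: 30.0
time_s: 7.35
ee_pos: [505.2, -40.4, 108.9]
force: [-0.2, 0.0, -4.6]
gripper_width: 44.0
gripper_force: 30.0
```

```bash
python3 -m crank '1 0 0 10 0 0 0;1 0 0 20 0 0 0;1 0 0 25 0 0 0;1 0 0 15 0 0 0;1 0 0 6 0 0 0;1 0 0 2 0 0 0;1 0 0 1 0 0 0;1 0 0 0 0 0 0;1 0 0 0 0 0 0'
```

```text
time_s: 8.48
ee_pos: [505.4, -40.5, 30.4]
ee_rot: [179.9, -0.0, 67.9]
force: [-0.3, 0.7, -4.6]
gripper_width: 44.1
gripper_force: 30.0
```

Green weighs about 4 N. It is still hanging about 1 mm above the bench, so I'll lower it the rest of the way and release it.

```bash
python3 -m crank '1 0 0 1 0 0 0;1 0 0 0.5 0 0 0;1 0 0 0 0 0 0;1 0 0 0 0 0 0'
```

```text
time_s: 8.98
ee_pos: [505.3, -40.5, 28.9]
ee_rot: [180.0, -0.0, 67.9]
force: [-1.4, 0.2, 4.3]
gripper_width: 43.8
gripper_force: 30.0
```

```bash
python3 -m crank '0.5 0 0 0 0 0 0;0 0 0 0 0 0 0;-0.5 0 0 0 0 0 0;-1 0 0 0 0 0 0;-1 0 0 -10 0 0 0;-1 0 0 -50 0 0 0;-1 0 0 -50 0 0 0;-1 30.4 -29.7 -10 0 0 0;-1 30.4 -29.7 0 0 0 0;-1 30.4 -29.7 0 0 0 0'; python3 -m crank '-1 0 0 0 0 0 0;-1 0 0 0 0 0 0;-1 0 0 0 0 0 0'; python3 - <<'E'
from h import *
s=env.state();print(st());y=np.radians(s['ee_rot'][2]);c,n=np.cos(y),np.sin(y)
D=np.array([457,77.5,29.5])-s['ee_pos'];print(c*D[0]+n*D[1],n*D[0]-c*D[1],-D[2])
cv2.imwrite("pics/t1.png",cv2.resize(grab_frame("top")[120:290,180:440],None,fx=3,fy=3,interpolation=cv2.INTER_CUBIC))
E
```

```text
time_s: 10.22
ee_pos: [456.5, 78.6, 149.5]
ee_rot: [179.9, -0.1, 67.9]
force: [0.8, 0.1, -0.4]
gripper_width: 91.3
gripper_force: 0.0
time_s: 10.6
ee_pos: [457.4, 76.8, 148.6]
ee_rot: [180.0, 0.0, 67.9]
force: [-0.7, 0.3, -0.2]
gripper_width: 91.0
gripper_force: 0.0
(10.6, array([457.4,  76.8, 148.6]), array([180. ,   0. ,  67.9]), array([-0.74,  0.28, -0.16]), 91.0, 0.0)
0.5407720494024805 -0.6376799534798185 119.08495652822839
```

View pics/t1.png

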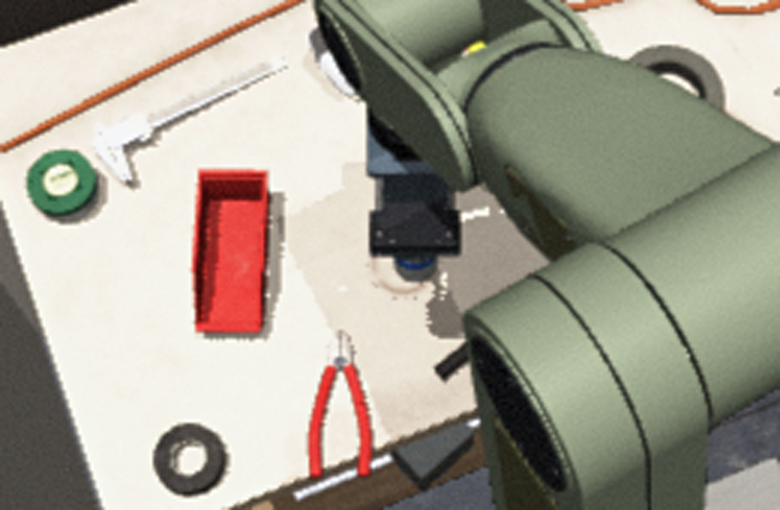

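The gripper is above the blue bushing (415,265 in the crop). The bin, ring and tape have not moved, and green is hidden by the arm. I'll go down on blue.

```bash
python3 -m crank '-1 0.5 -0.6 29 0 0 0;-1 0 0 40 0 0 0;-1 0 0 30 0 0 0;-1 0 0 14 0 0 0;-1 0 0 6 0 0 0;-1 0 0 0 0 0 0;-1 0 0 0 0 0 0'; python3 -m crank '-0.5 0 0 0 0 0 0;0 0 0 0 0 0 0;0.3 0 0 0 0 0 0;1 0 0 0 0 0 0;1 0 0 0 0 0 0;1 0 0 0 0 0 0;1 0 0 0 0 0 0;1 0 0 0 0 0 0' 30;  python3 -m crank '1 0 0 -5 0 0 0;1 0 0 -15 0 0 0;1 0 0 -20 0 0 0;1 0 0 -20 0 0 0;1 0 0 -15 0 0 0;1 0 0 -5 0 0 0;1 0 0 0 0 0 0;1 0 0 0 0 0 0;1 0 0 0 0 0 0;1 0 0 0 0 0 0'; for i in 1 2 3; do python3 -m crank '1 0 0 0 0 0 0;1 0 0 0 0 0 0;1 0 0 0 0 0 0;1 0 0 0 0 0 0' | grep force; done
```

```text
time_s: 11.52
ee_pos: [457.3, 78.3, 30.3]
ee_rot: [179.9, -0.1, 67.9]
force: [0.2, 0.0, -0.7]
gripper_width: 91.3
gripper_force: 0.0
time_s: 12.52
ee_pos: [456.5, 78.2, 29.4]
ee_rot: [180.0, 0.0, 67.9]
force: [0.8, -0.5, -0.1]
gripper_width: 44.1
gripper_force: 30.0
time_s: 13.78
ee_pos: [456.3, 78.2, 109.1]
ee_rot: [-180.0, 0.0, 67.9]
force: [1.6, -0.0, -1.6]
gripper_width: 44.5
gripper_force: 30.0
force: [0.3, -0.4, -2.1]
gripper_force: 30.0
force: [0.1, 0.7, -2.9]
gripper_force: 30.0
force: [-0.0, 0.2, -3.2]
gripper_force: 30.0
```

```bash
for i in 1 2 3 4 5 6 7 8; do python3 -m crank '1 0 0 0 0 0 0;1 0 0 0 0 0 0' | grep '^force'; python3 -c "
from workcell import env
print([round(float(x),2) for x in env.state()['effort']])"; done
```

```text
force: [0.4, 0.5, -0.9]
[-0.0, -34.23, -19.26, 0.07, -0.01, -0.0]
force: [0.6, 0.4, -0.7]
[0.0, -34.23, -19.26, 0.07, -0.01, -0.0]
force: [-0.3, 0.4, -1.5]
[-0.0, -34.23, -19.26, 0.07, -0.01, 0.0]
force: [-0.1, 0.9, -1.5]
[-0.0, -34.23, -19.26, 0.07, -0.01, 0.0]
force: [0.1, 0.4, -1.4]
[0.0, -34.23, -19.26, 0.07, -0.01, 0.0]
force: [-0.3, -0.3, -2.5]
[0.0, -34.23, -19.26, 0.07, -0.01, 0.0]
force: [0.2, 0.6, -1.9]
[-0.0, -34.23, -19.26, 0.07, -0.01, 0.0]
force: [-0.9, -0.1, -2.3]
[0.0, -34.23, -19.26, 0.07, -0.01, 0.0]
```

Over all readings blue averages about 1.9 N (0.19 kg) and green about 4.1 N, so blue is the lighter one. It goes in the bin, over its inner centre at (523,241).

```bash
python3 -m crank '1 0 0 -15 0 0 0;1 15 0 -20 0 0 0;1 35 0.3 0 0 0 0;1 45 0.3 0 0 0 0;1 45 0.3 0 0 0 0;1 26 0 0 0 0 0;1 10.2 0 0 0 0 0;1 0 0 0 0 0 0;1 0 0 0 0 0 0;1 0 0 0 0 0 0'; python3 - <<'E'
from h import *
f=grab_frame("top")[150:270,210:410];cv2.imwrite("pics/t2.png",cv2.resize(f,None,fx=4,fy=4,interpolation=cv2.INTER_CUBIC));print(st())
E
```

```text
time_s: 18.52
ee_pos: [523.2, 240.3, 144.6]
ee_rot: [-180.0, 0.0, 67.9]
force: [0.3, -0.9, -2.0]
gripper_width: 43.5
gripper_force: 30.0
(18.57, array([523.3, 240.4, 144.6]), array([180. ,   0. ,  67.9]), array([ 0.76,  0.18, -2.05]), 44.0, 30.0)
```

View pics/t2.png

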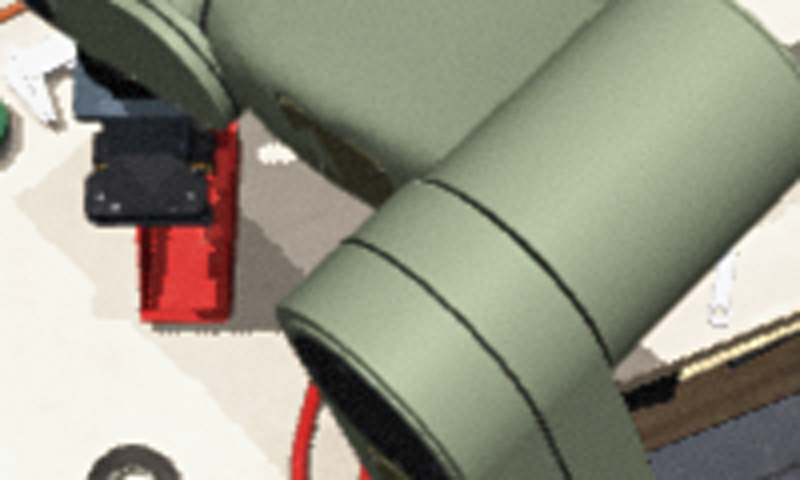

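The gripper with the blue bushing lines up along the bin, at about (150,180) in the crop. I'll lower it gently.

```bash
python3 -m crank '1 0.6 -0.2 15 0 0 0;1 0 0 30 0 0 0;1 0 0 20 0 0 0;1 0 0 15 0 0 0;1 0 0 15 0 0 0;1 0 0 8 0 0 0;1 0 0 5 0 0 0;1 0 0 2 0 0 0;1 0 0 0 0 0 0;1 0 0 0 0 0 0'; python3 -m crank '1 0 0 1 0 0 0;1 0 0 0.7 0 0 0;1 0 0 0 0 0 0;1 0 0 0 0 0 0'
```

```text
time_s: 19.82
ee_pos: [523.8, 242.0, 34.9]
ee_rot: [180.0, -0.0, 67.9]
force: [0.6, -0.8, -2.0]
gripper_width: 43.7
gripper_force: 30.0
time_s: 20.32
ee_pos: [523.5, 241.8, 32.7]
ee_rot: [180.0, 0.0, 67.9]
force: [-0.7, 0.1, -2.7]
gripper_width: 44.2
gripper_force: 30.0
```

```bash
python3 -m crank '1 0 0 0.8 0 0 0;1 0 0 0.6 0 0 0;1 0 0 0 0 0 0;1 0 0 0 0 0 0'; python3 -m crank '0 0 0 0 0 0 0;-0.2 0 0 0 0 0 0;-0.4 0 0 0 0 0 0;-0.4 0 0 0 0 0 0;-0.4 0 0 0 0 0 0'
```

```text
time_s: 20.82
ee_pos: [523.5, 241.9, 31.6]
ee_rot: [180.0, -0.0, 67.9]
force: [-1.7, -0.5, 3.2]
gripper_width: 44.1
gripper_force: 30.0
time_s: 21.45
ee_pos: [523.5, 241.8, 31.3]
ee_rot: [180.0, 0.0, 67.9]
force: [0.4, -0.3, -0.2]
gripper_width: 63.8
gripper_force: 0.0
```

```bash
python3 -m crank '-0.4 0 0 -10 0 0 0;-0.4 0 0 -30 0 0 0;-0.4 0 0 -50 0 0 0;-0.4 0 0 -40 0 0 0;-1 0 0 0 0 0 0;-1 0 0 0 0 0 0'; python3 - <<'E'
from h import *
f=np.hstack([grab_frame("scene")[160:290,270:470]]);a=cv2.resize(f,None,fx=3,fy=3,interpolation=cv2.INTER_CUBIC)
b=cv2.resize(grab_frame("top")[140:220,230:430],None,fx=3,fy=3,interpolation=cv2.INTER_CUBIC)
# scene rows 0..389 (270+u/3,160+v/3)  top below? keep within 600
cv2.imwrite("pics/t3.png",np.vstack([a[:350],b]));print(st())
E
```

```text
time_s: 22.2
ee_pos: [523.0, 241.6, 161.1]
ee_rot: [-180.0, 0.0, 67.9]
force: [0.0, -0.4, -0.2]
gripper_width: 80.8
gripper_force: 0.0
(22.3, array([522.6, 241.4, 160. ]), array([-1.799e+02,  1.000e-01,  6.790e+01]), array([-0.08,  0.15,  0.09]), 88.8, 0.0)
```

View pics/t3.png

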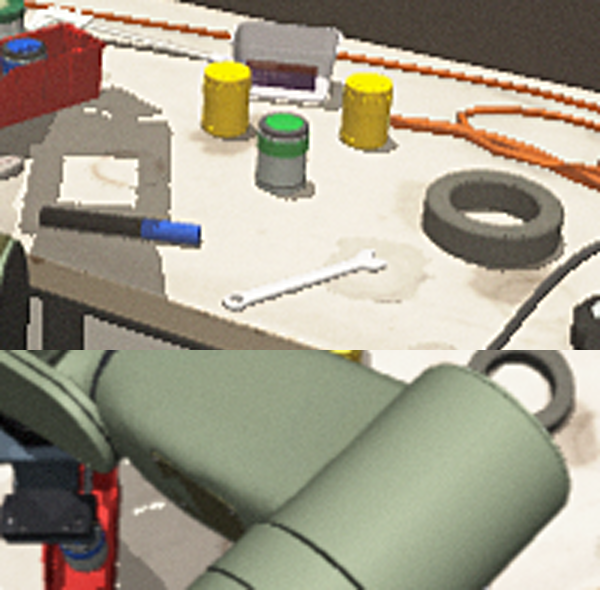

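Blue stands in the bin (scene crop (22,50)). Green is upright where I set it down (283,122), and the ring has not moved. Next is green.

```bash
python3 -m crank '-1 -20 6.5 0 0 0 0;-1 -50 16.6 0 0 0 0;-1 -58 19.4 0 0 0 0;-1 -58 19.4 0 0 0 0;-1 -50 16.6 0 0 0 0;-1 -32 11 0 0 0 0;-1 0 0 0 0 0 0;-1 0 0 0 0 0 0;-1 0 0 0 0 0 0'; python3 - <<'E'
from h import *
s=env.state();print(st());y=np.radians(s['ee_rot'][2]);c,n=np.cos(y),np.sin(y)
D=np.array([505.3,-40.5,29.5])-s['ee_pos'];print(c*D[0]+n*D[1],n*D[0]-c*D[1],-D[2])
E
```

```text
time_s: 23.42
ee_pos: [505.6, -39.4, 161.1]
ee_rot: [-180.0, 0.0, 68.0]
force: [0.3, -0.1, -0.4]
gripper_width: 91.4
gripper_force: 0.0
(23.43, array([505.6, -39.4, 161.1]), array([-180.,    0.,   68.]), array([ 0.33, -0.06, -0.39]), 91.4, 0.0)
-1.127011478815468 0.11847116515469042 131.62754092740647
```

```bash
python3 -m crank '-1 -1.1 0.1 30 0 0 0;-1 0 0 45 0 0 0;-1 0 0 35 0 0 0;-1 0 0 15 0 0 0;-1 0 0 6.6 0 0 0;-1 0 0 0 0 0 0;-1 0 0 0 0 0 0'; python3 -m crank '-0.5 0 0 0 0 0 0;0 0 0 0 0 0 0;0.3 0 0 0 0 0 0;1 0 0 0 0 0 0;1 0 0 0 0 0 0;1 0 0 0 0 0 0;1 0 0 0 0 0 0;1 0 0 0 0 0 0' 30;  python3 -m crank '1 0 0 -5 0 0 0;1 0 0 -15 0 0 0;1 0 0 -25 0 0 0;1 0 0 -30 0 0 0;1 0 0 -30 0 0 0;1 0 0 -20 0 0 0;1 0 0 -5 0 0 0;1 0 0 0 0 0 0;1 0 0 0 0 0 0;1 0 0 0 0 0 0'; python3 - <<'E'
from h import *
s=env.state();y=np.radians(s['ee_rot'][2]);c,n=np.cos(y),np.sin(y)
D=np.array([518.8,-225.2,159.5])-s['ee_pos'];print(c*D[0]+n*D[1],n*D[0]-c*D[1],-D[2])
E
```

```text
time_s: 24.3
ee_pos: [506.5, -41.3, 30.8]
ee_rot: [179.9, -0.0, 68.0]
force: [0.5, 0.0, -0.3]
gripper_width: 90.7
gripper_force: 0.0
time_s: 25.3
ee_pos: [505.3, -41.1, 29.7]
ee_rot: [-180.0, 0.0, 67.9]
force: [-0.6, 0.0, 1.9]
gripper_width: 43.8
gripper_force: 30.0
time_s: 26.55
ee_pos: [505.0, -41.1, 158.8]
ee_rot: [-179.9, 0.0, 67.9]
force: [-0.3, 0.7, -3.9]
gripper_width: 44.2
gripper_force: 30.0
-165.40718152721726 81.90086103538886 -0.6599053782724695
```

```bash
python3 -m crank '1 -15 7.4 -0.7 0 0 0;1 -35 17.3 0 0 0 0;1 -45 22.3 0 0 0 0;1 -40 19.8 0 0 0 0;1 -22 10.9 0 0 0 0;1 -8.4 4.2 0 0 0 0;1 0 0 0 0 0 0;1 0 0 0 0 0 0;1 0 0 0 0 0 0;1 0 0 0 0 0 0'; python3 - <<'E'
from h import *
cv2.imwrite("pics/t4.png",cv2.resize(grab_frame("scene")[150:280,290:490],None,fx=4,fy=4,interpolation=cv2.INTER_CUBIC))
cv2.imwrite("pics/t5.png",cv2.resize(grab_frame("top")[100:250,230:480],None,fx=3,fy=3,interpolation=cv2.INTER_CUBIC))
print(st(),env.state()["qvel"].round(2))
E
```

```text
time_s: 27.8
ee_pos: [519.4, -224.6, 160.6]
ee_rot: [180.0, -0.0, 68.0]
force: [0.2, -0.4, -4.0]
gripper_width: 44.0
gripper_force: 30.0
(27.9, array([ 519.4, -224.8,  160.6]), array([180.,   0.,  68.]), array([ 0.01, -0.7 , -3.69]), 43.7, 30.0) [-0.26 -0.05 -0.05 -0.1  -0.    0.05]
```

View pics/t4.png

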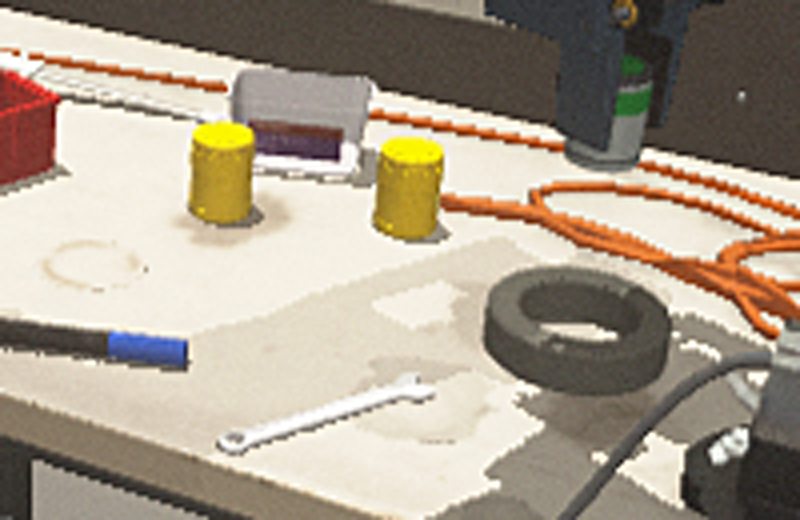

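View pics/t5.png

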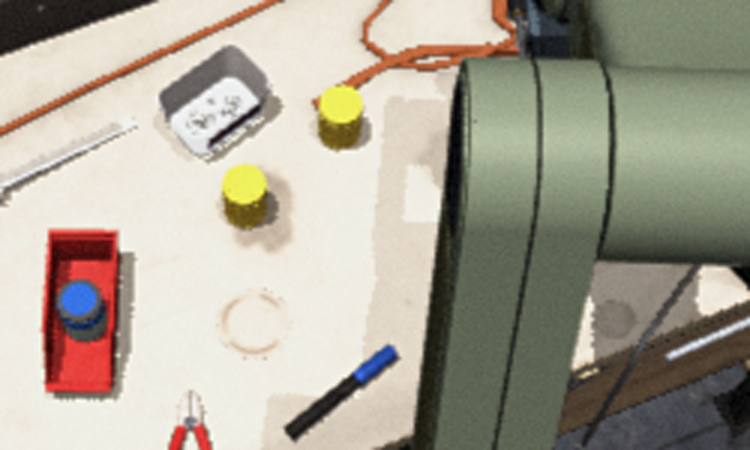

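Blue stands in the bin. Green is held upright with its underside at about (440,188), and the ring is at its old pixels (411–458). I'll check the centring by projection, confirm it is still, and hand in.

```bash
python3 -m crank '1 0 0 0 0 0 0;1 0 0 0 0 0 0;1 0 0 0 0 0 0;1 0 0 0 0 0 0;1 0 0 0 0 0 0;1 0 0 0 0 0 0'; python3 - <<'E'
from h import *
p=proj("scene",(519,-225,131));q=proj("scene",(519,-225,30));print(p,q)
if abs(p[0]-440.6)<4 and abs(p[1]-187)<5: print(env.job_done())
E
```

```text
time_s: 28.65
ee_pos: [519.3, -225.3, 160.4]
ee_rot: [180.0, 0.0, 67.9]
force: [-0.4, 0.5, -4.8]
gripper_width: 44.0
gripper_force: 30.0
[440.674229   189.12149345] [434.78427545 226.27024543]
the job is handed in; nothing more can be done
None
```

Job handed in at about 29 s: the lighter blue bushing (about 0.19 kg) is released in the red bin, and the heavier green one (about 0.42 kg) is held still and upright, centred about 10 cm above the ring; the ring has not moved, and I never touched the tape roll.

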